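Open the combination padlock and hold it up

TASK

The blue combination padlock lying in the grey cradle must be handed over open. While it sits in the cradle, turn its black dial, click by click, until the white line points at the green mark, then draw the steel shackle straight out as far as it goes; then lift the open padlock out of the cradle and finish still holding it, level and at least 18 cm above the bench. Leave the petri dish, weighing boat, timer, pen and blue cap where they are.

Things in the scene. Friction and masses are not known exactly. Their poses are not given: they have to be found in the camera images.
- lock_cradle: Grey plastic cradle fixed to the bench, 76 (x) x 78 mm (y). Origin: centre of its underside. The padlock rests on it at 20 mm height. For x from -20 to +20 mm the base is only 40 mm wide: fingers pass down beside the padlock there. Side posts (x = +-27, from |y| = 29.5 mm, tops at 30 mm) and low lips (from |x| = 32.5 mm, |y| < 12, tops at 28 mm) stop sliding and turning.
- padlock: Blue padlock with steel band, about 0.45 kg, flat in the cradle, 1.5 mm play, axes as the cradle's; lifts straight up. Body 62 (x) x 56 (y) x 26 mm (z). Origin: centre of its underside. Dial centred on top; shackle leaves the -x face. Can be gripped across its 56 mm width (y) in the middle. Balance point about x = -7 mm when open.
- lock_middle (a point): Centre of the padlock's body, 13 mm above its underside; axes of the padlock.
- dial (a joint): Dial angle, rad, grows clockwise seen from above. 0: white line at the green mark (padlock's -x side), the only setting (within 0.15) at which the shackle can be drawn. Clicks into positions 0.628 apart (0, 0.628, 1.257..) and is pulled to the nearest; about 0.05 N m to pass a click. Stops at -3 and 3. Starts 0.6 to 1.9, one to three clicks clockwise of the mark. Held at 0 while the shackle is out.
- dial_top (a point): Centre of the top face of the dial, on its axis, 54.6 mm above the padlock's underside. The black dial is an upright bar grip 36 mm long, 12 mm thick and 24 mm tall, standing on a round skirt 44 mm wide and 4 mm thick on the padlock's top. The white line runs from the axis along the bar to one of its ends.
- dial_line (a point): Outer end of the white line on the dial's top face, 16.5 mm from the axis.
- green_mark (a point): Green mark on the padlock's top face beside the dial skirt, 27 mm from the dial's axis towards the shackle.
- shackle (a joint): How far the shackle is drawn out, m: 0 closed, 0.018 fully out (its stop). It slides along the padlock's -x, takes about 3 N and stays where it is left.
- shackle_crown (a point): Middle of the cross part of the U-shaped steel shackle: 9 mm round bar, running along the padlock's y here, axis 13 mm above the padlock's underside (33 mm above the bench). Closed, it lies 73 mm from the padlock's centre towards -x, with 37 mm clear inside to the body (33 mm to the cradle's lip, which is lower), 29 mm between the legs. Crown and legs overhang the bench freely.
- petri_dish: Bystander: closed round petri dish, dark red, 62 mm wide, 16 mm high, loose. Origin under its centre.
- weigh_boat: Bystander: white square weighing boat, 68 mm, 16 mm high, loose. Origin under its centre.
- timer: Bystander: small white bench timer, 62 x 68 x 20 mm, loose. Origin under its centre.
- marker_pen: Bystander: marker pen with black cap, 138 mm long, lying, loose. Origin under its centre.
- tube_cap: Bystander: blue screw cap, 22 mm wide, 14 mm high, loose. Origin under its centre.
Mind the look-alikes: they are no part of the job. What is shaped like the padlock but purple or yellow is not meant.

How it is judged:
By the outcome, as a careful person would: the job done as asked, in the order asked, and still so for the second after the job is handed in, while the arm keeps its last pose, push and grip.
It also fails if it takes over 64 s, if anything falls off the work surface, if the arm or the gripper's body presses on something with over 40 N, if the wrist force passes 120 N, or if a joint passes its speed limit or range.

ROBOT

A 6-joint arm with a two-finger parallel gripper is mounted at the origin on a cart in front of the work surface, level with it; the furniture and walls round the work are solid. World frame = base frame: x ahead of the robot, y to its left, z up, the work surface at z = 0. Lengths are in m, angles in rad, forces in N, time in s.
With the tool pointing down it reaches from about 0.35 to 0.975 m from the base axis. Payload 4.9 kg.
Tool frame: the origin (TCP) lies on the centre line of the jaws, within the pads' length; the fingertips stand 17 mm ahead of it and the grasp point (between the pads) lies 2 mm behind it (ctrl.tcp_to_tips is the x of the fingertips in the tool frame, in m); x points along the fingers, z is the direction in which the jaws open and shut, and the axes are right-handed (so a half turn about x gives the same grasp; the last joint's range is limited). The gripper opens to 85 mm and grips with 20 to 120 N. Pads are 22 mm wide; open, the fingers measure 114 mm over their backs; the gripper's body (76 mm by 85 mm) begins 54 mm behind the grasp point. The pads swing forward as they close: fully open they stand 13 mm farther back than shut.
Start: joints at [0.987, 0.053, 1.613, -0, 1.476, -0.119], TCP at [0.28, 0.559, 0.248] pointing down, gripper open.
Joint ranges: [-3.01, 3.01], [-1.01, 2.22], [0.06, 2.58], [-1.02, 4.17], [0.09, 2.62], [-3.14, 3.14]. Speed limits (rad/s): [2.57, 2.57, 3.14, 3.14, 3.14, 3.14].

INTERFACE

Orientations are given as a rotation vector (axis times angle).
In Python, from station import ctrl, cams, finder gives the robot as it stands.
- The arm moves only by the tool step_arm, never from a script. Its argument "moves" is a list of rows, each a list of 3 entries, a list of its own where there are three numbers: the shift along the tool's x, y, z in cm, then the turn, a rotation vector about the tool's x, y, z in degrees, then the opening, from 0 (shut) to 1 (fully open). A call has exactly 10 rows; each row is the pose to reach, as a shift and turn from the pose measured when the call began, along the tool's axes at that moment; what a row does not reach only later rows make up. A row lasts 1/12 s, in which the tool goes at most 41.7 mm and 7.16 degrees, less where a joint would pass 70% of its speed; a pose out of reach is approached as far as the arm can. A call with a gripper value outside its range is refused whole. The fingers move at their own pace and stop on an object; "grip_force" is the grip in N (left out, the last holds). Time passes only in rows, so rows that repeat a pose let the fingers close, or fill a call up. It gives the time, the measured TCP pose, the force and the opening at its end, in the units of the state.
- ctrl.get_obs(): the state, without advancing time (a new reading comes with each control period).
- cams.get_image(name): name is "side" or "top"; returns a dict with "pixels" (480x640x3 uint8, blue, green, red), "fx", "fy", "cx", "cy" (pixels), "position" and "attitude" of the camera in the world. Camera axes: x right, y up, looking along -z (the intrinsics and any distortion apply to the point x, -y, -z); pixel columns grow to the right and rows downward; lengths in m; the calibration is good to about 2 mm. A picture is of the moment at which its call begins. There is no depth.
- ctrl.finish_job(): hands the job in, once; it reports no verdict.
Trained networks look in the newest picture that a camera, given by its name, has taken for a name from the list of things; names that differ only in an ending like _2 or _b are one class to them, and where a whole thing is asked for, a point or a joint stands for the part that bears it (a point fixed in the world has none). Each returns a list of dicts, best first, with "conf" (0 to 1); they miss things now and then, are a little off and sometimes report something else, mostly with a low value. They report only what shows in the picture. A call takes as long as a camera call. They do not tell look-alikes from the thing itself.
- finder.find_in(camera, name): "at" ([column, row] in pixels, amid what is visible of it).
- finder.regions_of(camera, name): "region" (480x640 bool, what is visible of it) and "at" ([column, row] in pixels, amid what is visible of it).
- finder.tip_of(camera, name): "at" ([column, row] in pixels: a listed point, or the origin of a listed thing).
The state is a dict: "t": time; "q": joint angles; "dq": joint speeds; "effort": joint torques, N m; "tool_pos": TCP position; "tool_rot": TCP orientation; "contact_force": force on the tool from outside, world axes, zero at the start; "wrist_torque": the same for the moment, N m; "opening": finger opening in m.
Only numpy, scipy, OpenCV 4.12 (cv2) and the standard library are available. Lean on these libraries where they do the work, as an engineer would, in place of code of your own. Each camera call takes 0.05 s, during which the arm holds its last target. There are 200 camera calls.

## Working session

There is one attempt and no reset: what is moved stays moved. The work goes in short steps, Python scripts to look and compute and a tool call to move; the robot and the scene stay as the last step left them, time stands still between calls to the robot, and variables do not carry over. Pictures are saved under pics/ and viewed, on a budget of 10 in all, crops included, one or two more only if the job needs it, and the job is handed in when it is done.

Besides the shell and the picture viewer there is one more tool, called after ">>>" by a JSON object that holds its "op" and its "data". step_arm: Moves the arm, as the interface text tells. Its arguments: {"type":"object","properties":{"moves":{"type":"array"},"grip_force":{"type":"number"}},"required":["moves"]}

```bash
mkdir -p pics
cat > h.py <<'E'
import numpy as np, cv2
from scipy.spatial.transform import Rotation as R
from station import ctrl, cams, finder
def rot(a):
    a=np.array(a,float)
    return a if a.shape==(3,3) else (R.from_rotvec(a).as_matrix() if a.size==3 else R.from_quat(a).as_matrix())
def on_plane(im,px,z):
    A=rot(im["attitude"]); p=np.array(im["position"],float)
    d=A@np.array([(px[0]-im["cx"])/im["fx"],-(px[1]-im["cy"])/im["fy"],-1])
    return p+d*(z-p[2])/d[2]
def proj(im,P):
    c=rot(im["attitude"]).T@(np.array(P)-np.array(im["position"]))
    return np.array([im["cx"]+im["fx"]*c[0]/-c[2],im["cy"]+im["fy"]*-c[1]/-c[2]])
E
python3 - <<'E'
from h import *
a=cams.get_image("side");b=cams.get_image("top")
for n,i in(("side",a),("top",b)):
    print(n,{k:v for k,v in i.items() if k!="pixels"})
    cv2.imwrite(f"pics/{n}0.png",i["pixels"])
for n,z in (("dial_top",.0746),("dial_line",.0746),("green_mark",.046),("shackle_crown",.033),("lock_middle",.033)):
    for d in finder.tip_of("top",n)[:4]: print(n,d["at"],round(d["conf"],2),on_plane(b,d["at"],z).round(4))
    for d in finder.tip_of("side",n)[:4]: print(" side",n,d["at"],round(d["conf"],2),on_plane(a,d["at"],z).round(4))
print(ctrl.get_obs())
E
```

```text
side {'fx': 481.4831151175773, 'fy': 481.4831151175773, 'cx': 317.1772947365716, 'cy': 240.92090081245698, 'position': array([ 0.15309008, -0.68629321,  0.49558605]), 'attitude': array([ 1.0427375 , -0.25886792, -0.3941165 ])}
top {'fx': 523.9970773111942, 'fy': 523.9970773111942, 'cx': 320.5096650261258, 'cy': 243.41589917830927, 'position': array([ 3.28522529e-01, -9.88387717e-04,  1.26152501e+00]), 'attitude': array([ 0.12671626, -0.13370696, -1.54512864])}
dial_top [313.1, 210.6] 0.77 [0.6046 0.0147 0.0746]
dial_top [277.8, 312.0] 0.61 [0.3695 0.0884 0.0746]
dial_top [348.5, 265.5] 0.5 [ 0.4782 -0.0691  0.0746]
 side dial_top [235.2, 244.9] 0.85 [0.3534 0.0415 0.0746]
 side dial_top [362.6, 225.6] 0.8 [0.5999 0.0169 0.0746]
dial_line [308.6, 207.3] 0.75 [0.6123 0.0253 0.0746]
dial_line [349.3, 274.0] 0.73 [ 0.4587 -0.0712  0.0746]
dial_line [284.0, 310.0] 0.7 [0.3742 0.0747 0.0746]
 side dial_line [368.7, 220.9] 0.8 [0.6214 0.0297 0.0746]
 side dial_line [313.4, 274.3] 0.77 [ 0.4391 -0.1008  0.0746]
 side dial_line [244.4, 240.6] 0.76 [0.3732 0.0501 0.0746]
green_mark [354.5, 278
[... 926 characters left out ...]
 side lock_middle [237.2, 261.2] 0.57 [0.3583 0.0534 0.033 ]
{'t': 0.6, 'q': array([ 9.86999952e-01,  5.26453836e-02,  1.61287231e+00, -3.13096069e-05,
        1.47601396e+00, -1.18981760e-01]), 'dq': array([ 0.00254885,  0.00078278,  0.00029714,  0.00091267, -0.0034709 ,
        0.00110092]), 'effort': array([-3.94833423e-04, -3.93411505e+01, -3.70231462e+01, -1.12492023e-04,
        6.93614602e-04,  2.85485704e-06]), 'tool_pos': array([0.2801506 , 0.5586816 , 0.24835403]), 'tool_rot': array([-0.8603759 ,  1.39387137,  0.86037159]), 'contact_force': array([ 0.14244034, -0.03825327,  0.0593002 ]), 'wrist_torque': array([ 0.01464018, -0.03264105, -0.01138748]), 'opening': 0.08576582264217604}
```

Run:
```python
import cv2,numpy as np
a=cv2.imread("pics/side0.png")[180:360,180:440];b=cv2.imread("pics/top0.png")[180:360,230:420]
a=cv2.resize(a,None,fx=3,fy=3,interpolation=2);b=cv2.resize(b,None,fx=3.15,fy=3.15,interpolation=2)
cv2.imwrite("pics/a.png",a);cv2.imwrite("pics/b.png",b);print(a.shape,b.shape)
```

```text
(540, 780, 3) (567, 598, 3)
```

View pics/side0.png

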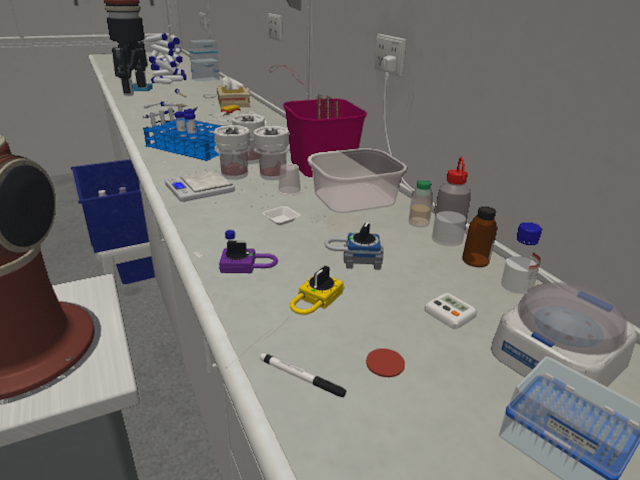

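View pics/b.png

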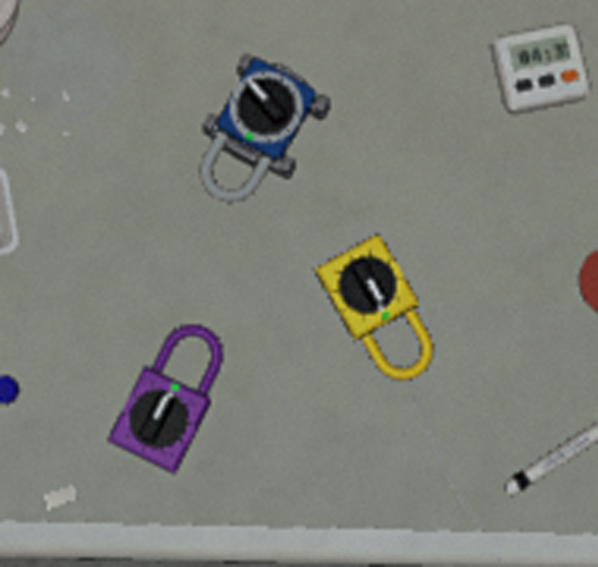

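The blue padlock in the grey cradle is the target: top px (316,212), side px (363,240). Purple at top (279,312) and yellow at top (347,270) are the look-alikes; they are the wrong colour and have no cradle. The enlarged crop confirms this. Next I fit its pose from both views.

```bash
cat > fit.py <<'E'
from h import *
from scipy.optimize import least_squares
L={"dial_top":(0,0,.0746),"green_mark":(-.027,0,.046),"shackle_crown":(-.073,0,.033),"lock_middle":(0,0,.033),"dial_line":None}
def pts(p,s=0):
    x,y,th,d=p; o={}
    for n,l in L.items():
        if l is None: l=(-.0165*np.cos(d),.0165*np.sin(d),.0746)
        l=np.array(l); l[0]-= s if n=="shackle_crown" else 0
        o[n]=R.from_euler("z",th).apply(l)+[x,y,0]
    return o
def fit(p0,s=0,r=12,verbose=True):
    ob=[]
    for c in("top","side"):
        im=cams.get_image(c)
        P=pts(p0,s)
        for n in L:
            q=proj(im,P[n])
            k=[d for d in finder.tip_of(c,n) if np.hypot(*(np.array(d["at"])-q))<r]
            if k: ob.append((c,im,n,np.array(k[0]["at"]),k[0]["conf"]))
    f=lambda p:np.concatenate([(proj(im,pts(p,s)[n])-a) for c,im,n,a,w in ob])
    g=least_squares(f,p0,loss="soft_l1",f_scale=1.)
    if verbose:
        for o,e in zip(ob,f(g.x).reshape(-1,2)): print(o[0],o[2],round(o[4],2),e.round(1))
    return g.x
E
python3 - <<'E'
from fit import *
for d0 in (.63,1.26,1.885):
    p=fit([.602,.015,-.385,d0],verbose=d0>1.5); print(p.round(4),np.degrees(p[2:]))
o=ctrl.get_obs();print(rot(o["tool_rot"]).round(3),ctrl.tcp_to_tips)
E
```

```text
[ 0.6036  0.0162 -0.419   1.9073] [-24.00939038 109.28023767]
[ 0.6025  0.0108 -0.5685  1.7519] [-32.57485465 100.37677617]
top dial_top 0.76 [1.5 2.4]
top green_mark 0.86 [-4.6 -0.4]
top shackle_crown 0.61 [0.  1.7]
top lock_middle 0.96 [-1.1  1.2]
top dial_line 0.77 [-0.5 -0.8]
side dial_top 0.83 [1.1 3.5]
side green_mark 0.93 [ 0.  -1.5]
side shackle_crown 0.57 [0.7 0.3]
side lock_middle 0.55 [0.3 0.2]
[ 0.603   0.0136 -0.4624  1.9969] [-26.49607888 114.41526954]
[[ 0.    -0.894  0.448]
 [ 0.     0.448  0.894]
 [-1.    -0.     0.   ]] 0.017
```

Run:
```python
from h import *
import pickle
ims={c:cams.get_image(c) for c in("top","side")}
pickle.dump(ims,open("ims.pkl","wb"))
out=[]
for c,(u,v) in (("top",(316,212)),("side",(363,245))):
    im=ims[c];I=im["pixels"][v-45:v+45,u-50:u+50]
    H=cv2.cvtColor(I,cv2.COLOR_BGR2HSV)
    g=(H[...,0]>40)&(H[...,0]<85)&(H[...,1]>120)&(H[...,2]>80)
    ys,xs=np.nonzero(g);print(c,"green",len(xs),on_plane(im,(xs.mean()+u-50,ys.mean()+v-45),.046).round(4))
    b=(H[...,0]>100)&(H[...,0]<125)&(H[...,1]>110)
    if c=="top":
        n,l,st,ce=cv2.connectedComponentsWithStats(b.astype(np.uint8));
        ys,xs=np.nonzero(b)
        P=np.array([on_plane(im,(x+u-50,y+v-45),.046)[:2] for x,y in zip(xs,ys)])
        r=cv2.minAreaRect((P*1000).astype(np.float32));print(len(xs),st[1:,4],r)
    out.append(cv2.resize(I,(800//2,360),interpolation=cv2.INTER_CUBIC))
cv2.imwrite("pics/c.png",np.hstack(out))
```

```text
top green 5 [0.5815 0.025  0.046 ]
160 [70  1 89] ((602.4879760742188, 12.37396240234375), (55.715362548828125, 61.657718658447266), 63.46484375)
side green 6 [ 0.5278 -0.0197  0.046 ]
```

View pics/c.png

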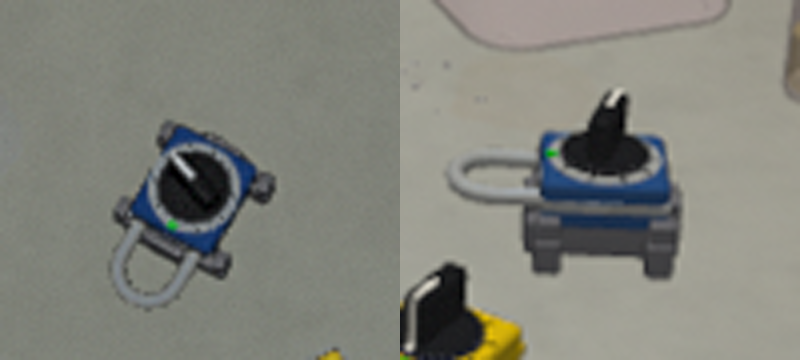

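The crop shows the blue padlock in its cradle. The body rectangle measures 55.7 x 61.7 mm against a nominal 56 x 62, centred at (0.6025, 0.0125). Padlock x points at about -27° and the shackle points towards the robot. The white line is about 108° clockwise of the mark, so three clicks. I go above it now.

>>> {"op": "step_arm", "data": {"moves": [[[0, -4, -2.6], [7, 0, 0], 0.6], [[0, -8, -5.2], [14, 0, 0], 0.6], [[0, -12, -7.8], [21, 0, 0], 0.6], [[0, -16, -10.4], [28, 0, 0], 0.6], [[0, -19, -12.3], [35, 0, 0], 0.6], [[0, -22, -14.2], [42, 0, 0], 0.6], [[0, -25, -16.1], [49, 0, 0], 0.6], [[0, -28, -18], [56, 0, 0], 0.6], [[0, -31, -20], [63, 0, 0], 0.6], [[0, -34, -22], [70, 0, 0], 0.6]], "grip_force": 40}}

```text
t: 3.33
tool_pos: [0.4862, 0.2077, 0.2486]
tool_rot: [0.096, 1.568, -0.096]
contact_force: [0.3, -0.0, 0.6]
opening: 0.0513
```

```bash
cat > rel.py <<'E'
import sys
from h import *
def rel(x,y,z,psi):
    o=ctrl.get_obs(); T=rot(o["tool_rot"]); p=np.array(o["tool_pos"])
    c,s=np.cos(np.radians(psi)),np.sin(np.radians(psi))
    Z=np.array([c,s,0]);X=np.array([0,0,-1.]);D=np.c_[X,np.cross(Z,X),Z]
    print("t",round(o["t"],2),"pos",p.round(4),"psi",round(np.degrees(np.arctan2(T[1,2],T[0,2])),1),"F",np.round(o["contact_force"],1),"M",np.round(o["wrist_torque"],2),"open",round(o["opening"],4))
    print("shift cm",(T.T@(np.array([x,y,z])-p)*100).round(2),"turn",np.degrees(R.from_matrix(T.T@D).as_rotvec()).round(1))
if len(sys.argv)>4: rel(*map(float,sys.argv[1:5]))
E
python3 rel.py .6025 .0125 .248 -45
```

```text
t 3.33 pos [0.4862 0.2077 0.2486] psi -7.0 F [ 0.3 -0.   0.6] M [ 0.05 -0.05 -0.  ] open 0.0513
shift cm [  0.06 -17.96  13.93] turn [38.  0. -0.]
```

>>> {"op": "step_arm", "data": {"moves": [[[0, -3, 2.3], [7, 0, 0], 0.5], [[0, -6, 4.6], [14, 0, 0], 0.5], [[0, -9, 7], [21, 0, 0], 0.5], [[0, -12, 9.3], [28, 0, 0], 0.5], [[0, -15, 11.6], [34, 0, 0], 0.5], [[2, -17, 13.2], [38, 0, 0], 0.5], [[5, -18, 13.9], [38, 0, 0], 0.5], [[8, -18, 13.9], [38, 0, 0], 0.5], [[11, -18, 13.9], [38, 0, 0], 0.5], [[11, -18, 13.9], [38, 0, 0], 0.5]]}}

```text
t: 4.17
tool_pos: [0.5978, 0.012, 0.131]
tool_rot: [0.613, 1.494, -0.618]
contact_force: [-0.5, 0.9, -1.9]
opening: 0.0424
```

```bash
python3 rel.py .6025 .0125 .073 -45
python3 - <<'E'
from h import *
out=[]
for c,(u,v) in (("top",(316,212)),("side",(363,225))):
    im=cams.get_image(c);I=im["pixels"][v-45:v+45,u-50:u+50]
    out.append(cv2.resize(I,(400,360),interpolation=cv2.INTER_CUBIC))
cv2.imwrite("pics/d.png",np.hstack(out))
E
```

```text
t 4.17 pos [0.5978 0.012  0.131 ] psi -45.1 F [-0.5  0.9 -1.9] M [-0.03 -0.03 -0.01] open 0.0424
shift cm [5.79 0.41 0.36] turn [-0.1 -0.6  0.4]
```

View pics/d.png

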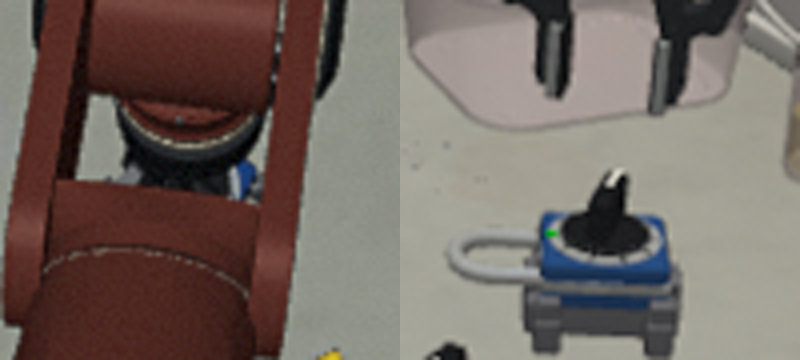

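The side view shows the open fingers centred on the dial: finger tips at crop columns 555 and 658, dial at 606. Descend and grip.

>>> {"op": "step_arm", "data": {"moves": [[[1, 0.4, 0.4], [0, 0, 0], 0.5], [[2.5, 0.4, 0.4], [0, 0, 0], 0.5], [[4, 0.4, 0.4], [0, 0, 0], 0.5], [[5, 0.4, 0.4], [0, 0, 0], 0.5], [[5.7, 0.4, 0.4], [0, 0, 0], 0.5], [[5.7, 0.4, 0.4], [0, 0, 0], 0.5], [[5.7, 0.4, 0.4], [0, 0, 0], 0.05], [[5.7, 0.4, 0.4], [0, 0, 0], 0.05], [[5.7, 0.4, 0.4], [0, 0, 0], 0.05], [[5.7, 0.4, 0.4], [0, 0, 0], 0.05]]}}

```text
t: 5.1
tool_pos: [0.6071, 0.0129, 0.0821]
tool_rot: [0.615, 1.485, -0.614]
contact_force: [-4.9, 4.3, 4.7]
opening: 0.0107
```

```bash
python3 rel.py .6025 .0125 .073 -45
```

```text
t 5.1 pos [0.6071 0.0129 0.0821] psi -45.0 F [-4.9  4.3  4.7] M [ 0.58  0.76 -0.04] open 0.0107
shift cm [ 0.91 -0.35 -0.29] turn [-0.  -0.2  0. ]
```

>>> {"op": "step_arm", "data": {"moves": [[[0.2, 0, 0], [0, 0, 0], 0.05], [[0.2, 0, 0], [0, 0, 0], 0.05], [[0.2, 0, 0], [0, 0, 0], 0.05], [[0.2, 0, 0], [0, 0, 0], 0.05], [[0.2, 0, 0], [0, 0, 0], 0.05], [[0.2, 0, 0], [0, 0, 0], 0.05], [[0.2, 0, 0], [0, 0, 0], 0.05], [[0.2, 0, 0], [0, 0, 0], 0.05], [[0.2, 0, 0], [0, 0, 0], 0.05], [[0.2, 0, 0], [0, 0, 0], 0.05]]}}

```text
t: 5.93
tool_pos: [0.6071, 0.013, 0.0821]
tool_rot: [0.615, 1.485, -0.614]
contact_force: [-6.5, 0.9, 8.6]
opening: 0.0105
```

```bash
python3 rel.py .6025 .0125 .073 -45;python3 - <<'E'
from h import *
out=[]
for c,(u,v) in (("side",(363,225)),):
    im=cams.get_image(c);I=im["pixels"][v-45:v+45,u-50:u+50]
    out.append(cv2.resize(I,(600,540),interpolation=cv2.INTER_CUBIC))
cv2.imwrite("pics/e.png",np.hstack(out))
E
```

```text
t 5.93 pos [0.6071 0.013  0.0821] psi -45.0 F [-6.5  0.9  8.6] M [ 0.1   1.04 -0.02] open 0.0105
shift cm [ 0.91 -0.36 -0.29] turn [-0.  -0.2  0. ]
```

View pics/e.png

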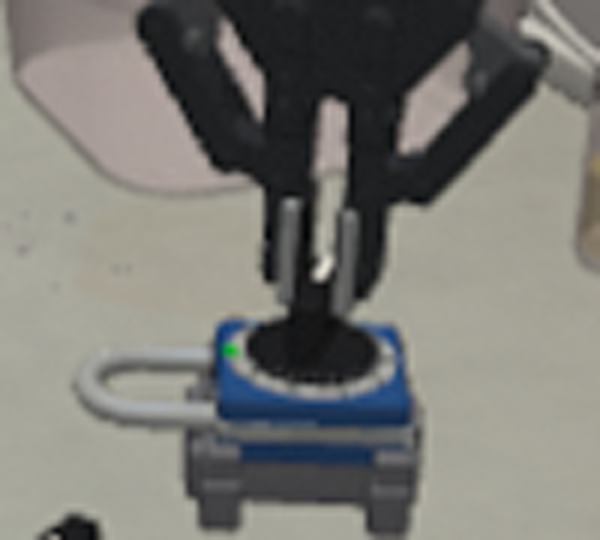

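The grip holds only the top 8 mm of the bar, because the arm was still lagging when the fingers shut. I open, go lower, settle, then re-grip.

>>> {"op": "step_arm", "data": {"moves": [[[0, 0, 0], [0, 0, 0], 0.4], [[0, 0, 0], [0, 0, 0], 0.4], [[0.4, -0.2, -0.15], [0, 0, 0], 0.4], [[0.8, -0.2, -0.15], [0, 0, 0], 0.4], [[0.9, -0.2, -0.15], [0, 0, 0], 0.4], [[0.9, -0.2, -0.15], [0, 0, 0], 0.4], [[0.9, -0.2, -0.15], [0, 0, 0], 0.4], [[0.9, -0.2, -0.15], [0, 0, 0], 0.4], [[0.9, -0.2, -0.15], [0, 0, 0], 0.4], [[0.9, -0.2, -0.15], [0, 0, 0], 0.4]]}}

```text
t: 6.82
tool_pos: [0.6048, 0.0127, 0.0732]
tool_rot: [0.615, 1.485, -0.614]
contact_force: [0.6, -0.5, -0.1]
opening: 0.0344
```

```bash
python3 rel.py .605 .0125 .073 -45
```

```text
t 6.82 pos [0.6048 0.0127 0.0732] psi -45.0 F [ 0.6 -0.5 -0.1] M [ 0.04 -0.02  0.07] open 0.0344
shift cm [0.02 0.01 0.03] turn [-0.  -0.2  0. ]
```

>>> {"op": "step_arm", "data": {"moves": [[[0, 0, 0], [0, 0, 0], 0.05], [[0, 0, 0], [0, 0, 0], 0.05], [[0, 0, 0], [0, 0, 0], 0.05], [[0, 0, 0], [0, 0, 0], 0.05], [[0, 0, 0], [0, 0, 0], 0.05], [[0, 0, 0], [0, 0, 0], 0.05], [[0, 0, 0], [0, 0, 0], 0.05], [[0, 0, 0], [-2, 0, 0], 0.05], [[0, 0, 0], [-5, 0, 0], 0.05], [[0, 0, 0], [-8, 0, 0], 0.05]]}}

```text
t: 7.65
tool_pos: [0.6047, 0.013, 0.0735]
tool_rot: [0.507, 1.515, -0.504]
contact_force: [0.2, 0.2, 2.6]
opening: 0.0111
```

```bash
python3 rel.py .605 .0125 .073 63
```

```text
t 7.65 pos [0.6047 0.013  0.0735] psi -37.0 F [0.2 0.2 2.6] M [-0.07 -0.05 -0.74] open 0.0111
shift cm [ 0.05 -0.02  0.05] turn [-100.    -0.1   -0.2]
```

>>> {"op": "step_arm", "data": {"moves": [[[0, 0, 0], [-4, 0, 0], 0.05], [[0, 0, 0], [-8, 0, 0], 0.05], [[0, 0, 0], [-12, 0, 0], 0.05], [[0, 0, 0], [-16, 0, 0], 0.05], [[0, 0, 0], [-20, 0, 0], 0.05], [[0, 0, 0], [-24, 0, 0], 0.05], [[0, 0, 0], [-28, 0, 0], 0.05], [[0, 0, 0], [-28, 0, 0], 0.05], [[0, 0, 0], [-28, 0, 0], 0.05], [[0, 0, 0], [-28, 0, 0], 0.05]]}}

```text
t: 8.48
tool_pos: [0.6042, 0.0133, 0.0735]
tool_rot: [0.126, 1.572, -0.121]
contact_force: [-2.3, 1.4, 3.2]
opening: 0.0109
```

```bash
python3 rel.py .605 .0125 .073 63
python3 - <<'E'
from h import *
out=[]
for c,(u,v) in (("side",(363,225)),):
    im=cams.get_image(c);I=im["pixels"][v-45:v+45,u-50:u+50]
    out.append(cv2.resize(I,(600,540),interpolation=cv2.INTER_CUBIC))
cv2.imwrite("pics/f.png",np.hstack(out))
E
```

```text
t 8.48 pos [0.6042 0.0133 0.0735] psi -9.0 F [-2.3  1.4  3.2] M [0.17 0.39 0.1 ] open 0.0109
shift cm [ 0.05 -0.07  0.1 ] turn [-72.   -0.1  -0.3]
```

View pics/f.png

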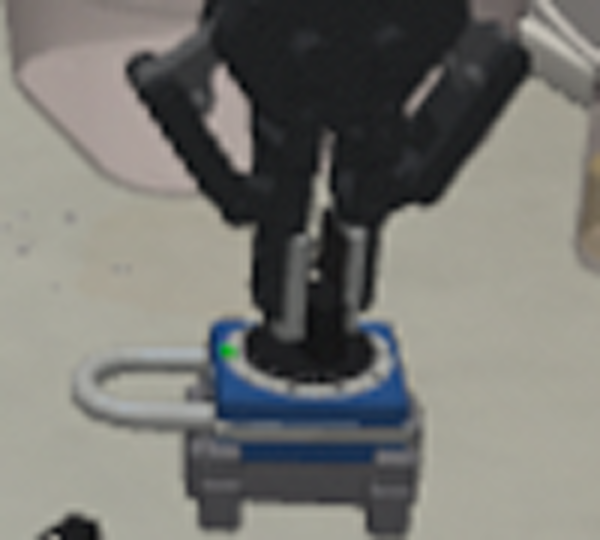

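Good grip and the dial turns with little torque: it is one click on. Two more clicks of 36° to go.

>>> {"op": "step_arm", "data": {"moves": [[[0, 0, 0], [-4, 0, 0], 0.05], [[0, 0, 0], [-8, 0, 0], 0.05], [[0, 0, 0], [-12, 0, 0], 0.05], [[0, 0, 0], [-16, 0, 0], 0.05], [[0, 0, 0], [-20, 0, 0], 0.05], [[0, 0, 0], [-24, 0, 0], 0.05], [[0, 0, 0], [-28, 0, 0], 0.05], [[0, 0, 0], [-32, 0, 0], 0.05], [[0, 0, 0], [-36, 0, 0], 0.05], [[0, 0, 0], [-36, 0, 0], 0.05]]}}

```text
t: 9.37
tool_pos: [0.6035, 0.0133, 0.0734]
tool_rot: [-0.366, 1.544, 0.373]
contact_force: [-2.0, 0.8, 3.8]
opening: 0.011
```

```bash
python3 rel.py .605 .0125 .073 63
```

```text
t 9.37 pos [0.6035 0.0133 0.0734] psi 27.0 F [-2.   0.8  3.8] M [-0.11  0.47  0.07] open 0.011
shift cm [ 0.04 -0.13  0.1 ] turn [-36.   -0.1  -0.4]
```

>>> {"op": "step_arm", "data": {"moves": [[[0, 0, 0], [-5, 0, 0], 0.05], [[0, 0, 0], [-10, 0, 0], 0.05], [[0, 0, 0], [-15, 0, 0], 0.05], [[0, 0, 0], [-20, 0, 0], 0.05], [[0, 0, 0], [-25, 0, 0], 0.05], [[0, 0, 0], [-30, 0, 0], 0.05], [[0, 0, 0], [-36, 0, 0], 0.05], [[0, 0, 0], [-36, 0, 0], 0.05], [[0, 0, 0], [-36, 0, 0], 0.05], [[0, 0, 0], [-36, 0, 0], 0.05]]}}

```text
t: 10.2
tool_pos: [0.6035, 0.0129, 0.0734]
tool_rot: [-0.849, 1.401, 0.858]
contact_force: [-3.3, -1.9, 3.0]
opening: 0.0108
```

```bash
python3 rel.py .605 .0125 .073 63
```

```text
t 10.2 pos [0.6035 0.0129 0.0734] psi 62.8 F [-3.3 -1.9  3. ] M [-0.55  0.31 -0.05] open 0.0108
shift cm [ 0.04 -0.15  0.03] turn [-0.2 -0.  -0.4]
```

>>> {"op": "step_arm", "data": {"moves": [[[0, 0, 0], [0, 0, 0], 0.4], [[0, 0, 0], [0, 0, 0], 0.4], [[0, 0, 0], [0, 0, 0], 0.4], [[0, 0, 0], [0, 0, 0], 0.4], [[-1, 0, 0], [0, 0, 0], 0.4], [[-3, 0, 0], [0, 0, 0], 0.4], [[-5, 0, 0], [0, 0, 0], 0.4], [[-7, 0, 0], [0, 0, 0], 0.4], [[-9, 0, 0], [0, 0, 0], 0.4], [[-10, 0, 0], [0, 0, 0], 0.4]]}}

```text
t: 11.03
tool_pos: [0.6057, 0.0126, 0.1775]
tool_rot: [-0.851, 1.396, 0.855]
contact_force: [0.2, -0.5, 1.0]
opening: 0.0341
```

```bash
python3 - <<'E'
from fit import *
im=cams.get_image("side");u,v=363,225
cv2.imwrite("pics/g.png",cv2.resize(im["pixels"][v-45:v+45,u-50:u+50],(600,540),interpolation=cv2.INTER_CUBIC))
th=np.radians(-27);d=rot([0,0,-27*np.pi/180])@[-1,0,0]
print("crown",np.array([.6035,.013,.033])+.073*d, np.array([.6025,.0125,.033])+.073*d)
for n,z in (("dial_line",.0746),("dial_top",.0746),("green_mark",.046),("shackle_crown",.033)):
    for k in finder.tip_of("side",n)[:3]: print(n,k["at"],round(k["conf"],2),on_plane(im,k["at"],z).round(4))
print("proj line@0",proj(im,pts([.6035,.013,th,0])["dial_line"]),"at.63",proj(im,pts([.6035,.013,th,.628])["dial_line"]))
E
python3 rel.py .5385 .046 .16 -27
```

```text
crown [0.53845652 0.04614131 0.033     ] [0.53745652 0.04564131 0.033     ]
dial_line [355.3, 221.9] 0.72 [0.5948 0.0364 0.0746]
dial_line [317.0, 272.4] 0.64 [ 0.4468 -0.0981  0.0746]
dial_top [363.7, 225.0] 0.88 [0.6032 0.0183 0.0746]
dial_top [234.2, 241.2] 0.87 [0.3558 0.0552 0.0746]
dial_top [318.6, 270.0] 0.59 [ 0.4524 -0.0926  0.0746]
green_mark [346.3, 243.6] 0.96 [0.5626 0.0113 0.046 ]
green_mark [252.6, 254.3] 0.96 [0.3855 0.0447 0.046 ]
green_mark [313.2, 289.6] 0.91 [ 0.4385 -0.1024  0.046 ]
shackle_crown [328.1, 243.1] 0.71 [0.5424 0.0476 0.033 ]
shackle_crown [272.9, 260.3] 0.7 [0.4192 0.0302 0.033 ]
shackle_crown [297.2, 309.2] 0.59 [ 0.4005 -0.1242  0.033 ]
proj line@0 [356.66603052 225.85791796] at.63 [358.03633508 223.63448961]
t 11.28 pos [0.6033 0.0127 0.172 ] psi 62.8 F [ 0.  -0.1 -0.2] M [-0.02  0.01 -0.03] open 0.0338
shift cm [1.27 7.28 0.  ] turn [89.8 -0.4 -0.3]
```

View pics/g.png

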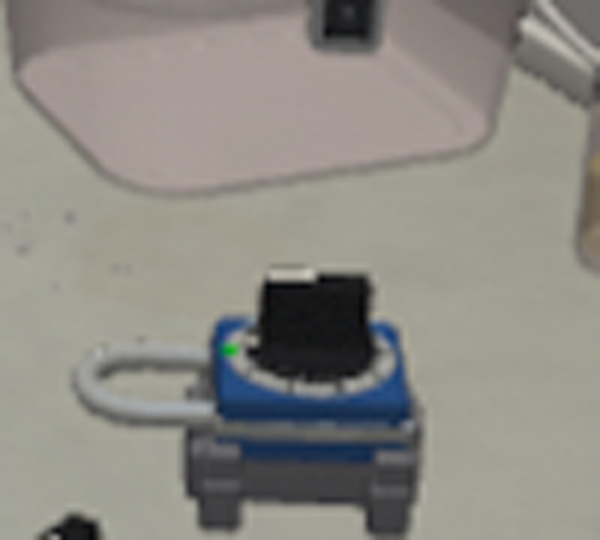

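The side crop shows the bar now parallel to the body's long edge, with the white line's end at (290,275) pointing at the green mark (230,350). Next is the shackle crown at about (0.538, 0.0455): jaws along padlock x, one finger inside the loop.

>>> {"op": "step_arm", "data": {"moves": [[[0, 1, 0], [7, 0, 0], 0.33], [[0, 2, 0], [14, 0, 0], 0.33], [[0, 3, 0], [21, 0, 0], 0.33], [[0, 4, 0], [28, 0, 0], 0.33], [[0, 5, 0], [35, 0, 0], 0.33], [[0, 6, 0], [42, 0, 0], 0.33], [[0, 7, 0], [49, 0, 0], 0.33], [[0.5, 7, 0], [56, 0, 0], 0.33], [[1, 7, 0], [63, 0, 0], 0.33], [[1.3, 7, 0], [70, 0, 0], 0.33]]}}

```text
t: 12.12
tool_pos: [0.5394, 0.045, 0.157]
tool_rot: [0.105, 1.581, -0.101]
contact_force: [-1.0, -0.4, -0.6]
opening: 0.0281
```

```bash
python3 rel.py .5401 .0446 .1 -26.5
```

```text
t 12.12 pos [0.5394 0.045  0.157 ] psi -7.5 F [-1.  -0.4 -0.6] M [ 0.03 -0.06 -0.02] open 0.0281
shift cm [ 5.7  -0.03  0.14] turn [19.  -0.7  0. ]
```

>>> {"op": "step_arm", "data": {"moves": [[[1, 0, 0.1], [6, 0, 0], 0.33], [[2, 0, 0.1], [12, 0, 0], 0.33], [[4, 0, 0.1], [19, 0, 0], 0.33], [[6, 0, 0.1], [19, 0, 0], 0.33], [[7.5, 0, 0.1], [19, 0, 0], 0.33], [[8.7, 0, 0.1], [19, -0.7, 0], 0.33], [[8.7, 0, 0.1], [19, -0.7, 0], 0.33], [[8.7, 0, 0.1], [19, -0.7, 0], 0.33], [[8.7, 0, 0.1], [19, -0.7, 0], 0.33], [[8.7, 0, 0.1], [19, -0.7, 0], 0.33]]}}

```text
t: 12.95
tool_pos: [0.54, 0.045, 0.0709]
tool_rot: [0.362, 1.539, -0.363]
contact_force: [-0.5, 0.2, 0.2]
opening: 0.028
```

```bash
python3 rel.py .5401 .0446 .036 -26.5;  python3 - <<'E'
from h import *
im=cams.get_image("side");u,v=345,225
cv2.imwrite("pics/i.png",cv2.resize(im["pixels"][v-45:v+45,u-50:u+50],(700,630),interpolation=cv2.INTER_CUBIC))
E
```

```text
t 12.95 pos [0.54   0.045  0.0709] psi -26.5 F [-0.5  0.2  0.2] M [ 0.03 -0.03 -0.02] open 0.028
shift cm [ 3.49 -0.03  0.02] turn [-0.   0.1  0. ]
```

View pics/i.png

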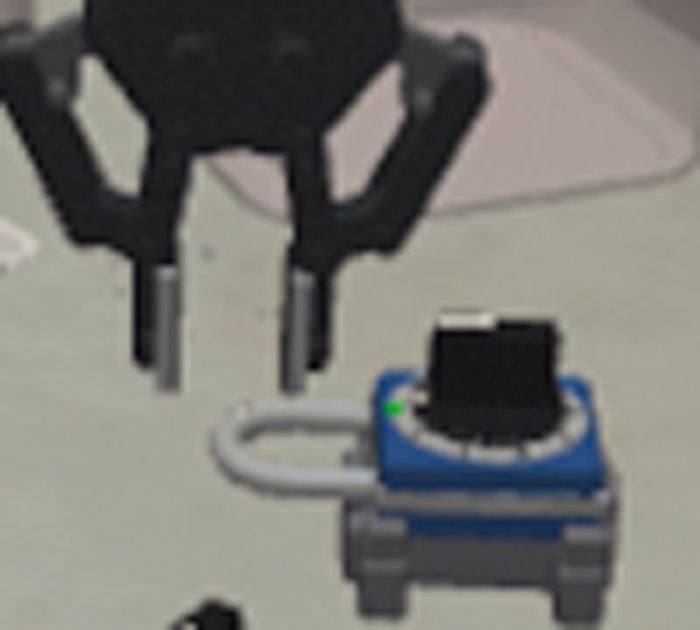

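The fingers straddle the crown: tips at columns 168 and 292, crown at 230. Descending into the loop.

>>> {"op": "step_arm", "data": {"moves": [[[0.5, 0, 0], [0, 0, 0], 0.33], [[1, 0, 0], [0, 0, 0], 0.33], [[1.5, 0, 0], [0, 0, 0], 0.33], [[2, 0, 0], [0, 0, 0], 0.33], [[2.5, 0, 0], [0, 0, 0], 0.33], [[3, 0, 0], [0, 0, 0], 0.33], [[3.4, 0, 0], [0, 0, 0], 0.33], [[3.4, 0, 0], [0, 0, 0], 0.33], [[3.4, 0, 0], [0, 0, 0], 0.33], [[3.4, 0, 0], [0, 0, 0], 0.33]]}}

```text
t: 13.83
tool_pos: [0.5404, 0.045, 0.0372]
tool_rot: [0.362, 1.539, -0.363]
contact_force: [-0.0, 1.1, 0.3]
opening: 0.0282
```

```bash
python3 rel.py .5401 .0446 .036 -26.5
```

```text
t 13.83 pos [0.5404 0.045  0.0372] psi -26.5 F [-0.   1.1  0.3] M [ 0.02 -0.02 -0.02] open 0.0282
shift cm [ 0.12 -0.05 -0.01] turn [-0.   0.1 -0. ]
```

>>> {"op": "step_arm", "data": {"moves": [[[0, 0, -0.2], [0, 0, 0], 0.33], [[0, 0, -0.2], [0, 0, 0], 0.0], [[0, 0, -0.2], [0, 0, 0], 0.0], [[0, 0, -0.2], [0, 0, 0], 0.0], [[0, 0, -0.2], [0, 0, 0], 0.0], [[0, 0, -0.2], [0, 0, 0], 0.0], [[0, 0, -0.2], [0, 0, 0], 0.0], [[0, 0, -0.2], [0, 0, 0], 0.0], [[0, 0, -0.2], [0, 0, 0], 0.0], [[0, 0, -0.2], [0, 0, 0], 0.0]], "grip_force": 30}}

```text
t: 14.67
tool_pos: [0.5389, 0.0458, 0.0375]
tool_rot: [0.362, 1.538, -0.363]
contact_force: [0.8, -0.2, 3.1]
opening: 0.0106
```

```bash
python3 rel.py .5401 .0446 .036 -26.5
```

```text
t 14.67 pos [0.5389 0.0458 0.0375] psi -26.5 F [ 0.8 -0.2  3.1] M [-0.09 -0.14  0.06] open 0.0106
shift cm [ 0.15 -0.06  0.16] turn [-0.   0.1 -0. ]
```

Crown gripped. Drawing the shackle.

>>> {"op": "step_arm", "data": {"moves": [[[0, 0, -0.3], [0, 0, 0], 0.0], [[0, 0, -0.6], [0, 0, 0], 0.0], [[0, 0, -0.9], [0, 0, 0], 0.0], [[0, 0, -1.2], [0, 0, 0], 0.0], [[0, 0, -1.5], [0, 0, 0], 0.0], [[0, 0, -1.8], [0, 0, 0], 0.0], [[0, 0, -2.1], [0, 0, 0], 0.0], [[0, 0, -2.4], [0, 0, 0], 0.0], [[0, 0, -2.4], [0, 0, 0], 0.0], [[0, 0, -2.4], [0, 0, 0], 0.0]]}}

```text
t: 15.5
tool_pos: [0.5229, 0.0543, 0.0392]
tool_rot: [0.361, 1.522, -0.363]
contact_force: [18.9, -9.8, -9.3]
opening: 0.0104
```

```bash
python3 rel.py .5401 .0446 .036 -26.5
```

```text
t 15.5 pos [0.5229 0.0543 0.0392] psi -26.5 F [18.9 -9.8 -9.3] M [-1.53 -3.01 -0.1 ] open 0.0104
shift cm [ 0.36 -0.11  1.97] turn [-0.   1.  -0.2]
```

Moved 18.1 mm and the force rose to 21 N, so it is at its stop. Ease off, open and rise.

>>> {"op": "step_arm", "data": {"moves": [[[0, 0, -0.1], [0, 0, 0], 0.0], [[0, 0, 0], [0, 0, 0], 0.33], [[0, 0, 0], [0, 0, 0], 0.33], [[0, 0, 0], [0, 0, 0], 0.33], [[0, 0, 0], [0, 0, 0], 0.33], [[-1, 0, 0], [0, 0, 0], 0.33], [[-3, 0, 0], [0, 0, 0], 0.33], [[-5, 0, 0], [0, 0, 0], 0.33], [[-8, 0, 0], [0, 0, 0], 0.33], [[-11, 0, 0], [0, 0, 0], 0.33]]}}

```text
t: 16.33
tool_pos: [0.5199, 0.0552, 0.1502]
tool_rot: [0.36, 1.524, -0.363]
contact_force: [1.0, 0.5, 0.3]
opening: 0.0278
```

```bash
python3 rel.py .5975 .0158 .15 63.3;  python3 - <<'E'
from fit import *
p=[.6035,.013,np.radians(-26.5),0]
im=cams.get_image("side");u,v=345,235
for s in(0,.018): print(s,proj(im,pts(p,s)["shackle_crown"]).round(1))
print([(d["at"],round(d["conf"],2)) for d in finder.tip_of("side","shackle_crown")])
cv2.imwrite("pics/j.png",cv2.resize(im["pixels"][v-45:v+45,u-50:u+50],(700,630),interpolation=cv2.INTER_CUBIC))
E
```

```text
t 16.33 pos [0.5199 0.0552 0.1502] psi -26.5 F [1.  0.5 0.3] M [-0.03  0.   -0.  ] open 0.0278
shift cm [ 0.16 -0.06  8.7 ] turn [-89.8   0.8   0.6]
0 [326.7 244. ]
0.018 [317.5 243.8]
[([317.5, 243.2], 0.81), ([275.2, 260.3], 0.64), ([298.6, 313.0], 0.62)]
```

View pics/j.png

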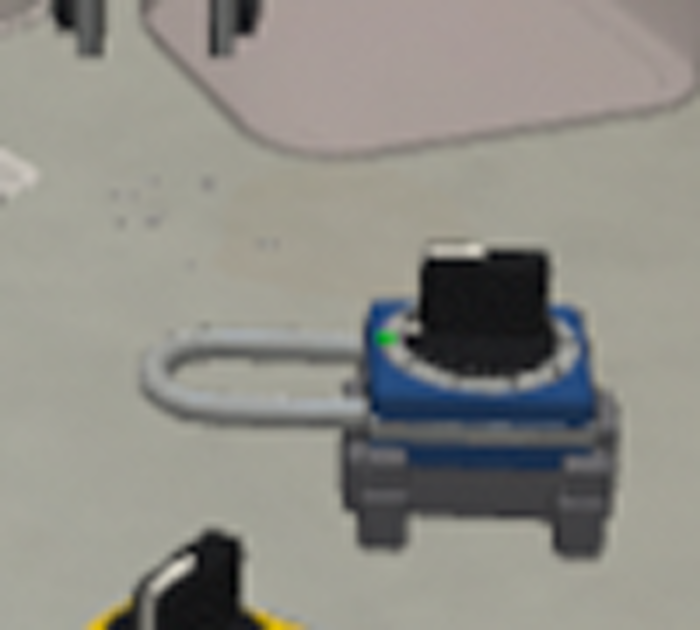

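The shackle is fully out: crown detected at (317.5, 243.2) against a prediction of (317.5, 243.8) for 18 mm. The line is still on the mark. Next I turn the jaws across the body for the lift.

>>> {"op": "step_arm", "data": {"moves": [[[0, 0, 1], [-7, 0, 0], 1], [[0, 0, 2], [-14, 0, 0], 1], [[0, 0, 3], [-21, 0, 0], 1], [[0, 0, 4], [-28, 0, 0], 1], [[0, 0, 5], [-35, 0, 0], 1], [[0, 0, 6], [-42, 0, 0], 1], [[0, 0, 7], [-49, 0, 0], 1], [[0, 0, 8], [-56, 0, 0], 1], [[0, 0, 8.7], [-63, 0, 0], 1], [[0, 0, 8.7], [-70, 0, 0], 1]]}}

```text
t: 17.27
tool_pos: [0.6029, 0.0159, 0.1588]
tool_rot: [-0.609, 1.462, 0.583]
contact_force: [-0.2, -0.0, -0.6]
opening: 0.0857
```

```bash
python3 rel.py .5976 .016 .1 63.5
```

```text
t 17.27 pos [0.6029 0.0159 0.1588] psi 43.9 F [-0.2 -0.  -0.6] M [-0.02  0.06 -0.01] open 0.0857
shift cm [ 5.86  0.52 -0.47] turn [-19.7   0.7   1.5]
```

>>> {"op": "step_arm", "data": {"moves": [[[0, 0.2, -0.2], [-6, 0, 0], 1], [[0, 0.5, -0.5], [-12, 0, 0], 1], [[1, 0.5, -0.5], [-19.7, 0.7, 1.5], 1], [[2, 0.5, -0.5], [-19.7, 0.7, 1.5], 1], [[3, 0.5, -0.5], [-19.7, 0.7, 1.5], 1], [[4, 0.5, -0.5], [-19.7, 0.7, 1.5], 1], [[5, 0.5, -0.5], [-19.7, 0.7, 1.5], 1], [[5.8, 0.5, -0.5], [-19.7, 0.7, 1.5], 1], [[5.8, 0.5, -0.5], [-19.7, 0.7, 1.5], 1], [[5.8, 0.5, -0.5], [-19.7, 0.7, 1.5], 1]]}}

```text
t: 18.1
tool_pos: [0.597, 0.0157, 0.0997]
tool_rot: [-0.862, 1.394, 0.863]
contact_force: [-0.5, 0.8, 0.7]
opening: 0.0854
```

```bash
python3 rel.py .5976 .016 .034 63.5
```

```text
t 18.1 pos [0.597  0.0157 0.0997] psi 63.5 F [-0.5  0.8  0.7] M [ 0.03  0.01 -0.  ] open 0.0854
shift cm [ 6.57 -0.05  0.05] turn [ 0.  -0.  -0.1]
```

>>> {"op": "step_arm", "data": {"moves": [[[1, 0, 0], [0, 0, 0], 1], [[2, 0, 0], [0, 0, 0], 1], [[3, 0, 0], [0, 0, 0], 1], [[4, 0, 0], [0, 0, 0], 1], [[5, 0, 0], [0, 0, 0], 1], [[6, 0, 0], [0, 0, 0], 1], [[6.6, 0, 0], [0, 0, 0], 1], [[7.1, 0, 0], [0, 0, 0], 1], [[7.1, 0, 0], [0, 0, 0], 1], [[7.1, 0, 0], [0, 0, 0], 1]]}}

```text
t: 18.93
tool_pos: [0.5969, 0.0157, 0.0285]
tool_rot: [-0.862, 1.394, 0.863]
contact_force: [0.2, 0.8, -0.8]
opening: 0.0854
```

```bash
python3 rel.py .5976 .016 .028 63.5
```

```text
t 18.93 pos [0.5969 0.0157 0.0285] psi 63.5 F [ 0.2  0.8 -0.8] M [-0.02  0.04  0.03] open 0.0854
shift cm [ 0.05 -0.05  0.05] turn [ 0.  -0.  -0.1]
```

No contact on the way down. Close with a firm grip.

>>> {"op": "step_arm", "data": {"moves": [[[0, 0, 0], [0, 0, 0], 0.4], [[0, 0, 0], [0, 0, 0], 0.4], [[0, 0, 0], [0, 0, 0], 0.4], [[0, 0, 0], [0, 0, 0], 0.4], [[0, 0, 0], [0, 0, 0], 0.4], [[0, 0, 0], [0, 0, 0], 0.4], [[0, 0, 0], [0, 0, 0], 0.4], [[0, 0, 0], [0, 0, 0], 0.4], [[0, 0, 0], [0, 0, 0], 0.4], [[0, 0, 0], [0, 0, 0], 0.4]], "grip_force": 80}}

```text
t: 19.77
tool_pos: [0.5979, 0.0157, 0.0297]
tool_rot: [-0.863, 1.392, 0.862]
contact_force: [-0.1, 0.5, 5.5]
opening: 0.055
```

```bash
python3 rel.py .5976 .016 .23 63.5
```

```text
t 19.77 pos [0.5979 0.0157 0.0297] psi 63.5 F [-0.1  0.5  5.5] M [ 0.16 -0.11 -0.02] open 0.055
shift cm [-2.003e+01  3.000e-02  2.000e-02] turn [0. 0. 0.]
```

>>> {"op": "step_arm", "data": {"moves": [[[-0.5, 0, 0], [0, 0, 0], 0.4], [[-1, 0, 0], [0, 0, 0], 0.4], [[-1.5, 0, 0], [0, 0, 0], 0.4], [[-2.2, 0, 0], [0, 0, 0], 0.4], [[-3, 0, 0], [0, 0, 0], 0.4], [[-4, 0, 0], [0, 0, 0], 0.4], [[-5, 0, 0], [0, 0, 0], 0.4], [[-6, 0, 0], [0, 0, 0], 0.4], [[-7, 0, 0], [0, 0, 0], 0.4], [[-7.5, 0, 0], [0, 0, 0], 0.4]]}}

```text
t: 20.6
tool_pos: [0.5989, 0.0156, 0.1072]
tool_rot: [-0.864, 1.39, 0.86]
contact_force: [0.6, -0.3, -4.3]
opening: 0.055
```

>>> {"op": "step_arm", "data": {"moves": [[[-1.5, 0, 0], [0, 0, 0], 0.4], [[-3, 0, 0], [0, 0, 0], 0.4], [[-5, 0, 0], [0, 0, 0], 0.4], [[-7, 0, 0], [0, 0, 0], 0.4], [[-9, 0, 0], [0, 0, 0], 0.4], [[-11, 0, 0], [0, 0, 0], 0.4], [[-13, 0, 0], [0, 0, 0], 0.4], [[-14.5, 0, 0], [0, 0, 0], 0.4], [[-15.5, 0, 0], [0, 0, 0], 0.4], [[-15.5, 0, 0], [0, 0, 0], 0.4]]}}

```text
t: 21.43
tool_pos: [0.5995, 0.0156, 0.2657]
tool_rot: [-0.866, 1.385, 0.857]
contact_force: [1.2, 0.2, -3.3]
opening: 0.0549
```

```bash
python3 rel.py .5976 .016 .26 63.5;python3 - <<'E'
from h import *
im=cams.get_image("side")
b=cams.get_image("top")
I=cv2.resize(im["pixels"][80:300,220:440],(600,600),interpolation=cv2.INTER_CUBIC)
cv2.imwrite("pics/k.png",I)
E
```

```text
t 21.43 pos [0.5995 0.0156 0.2657] psi 63.5 F [ 1.2  0.2 -3.3] M [ 0.03 -0.01  0.  ] open 0.0549
shift cm [ 0.56  0.19 -0.05] turn [0.  0.2 0.5]
```

View pics/k.png

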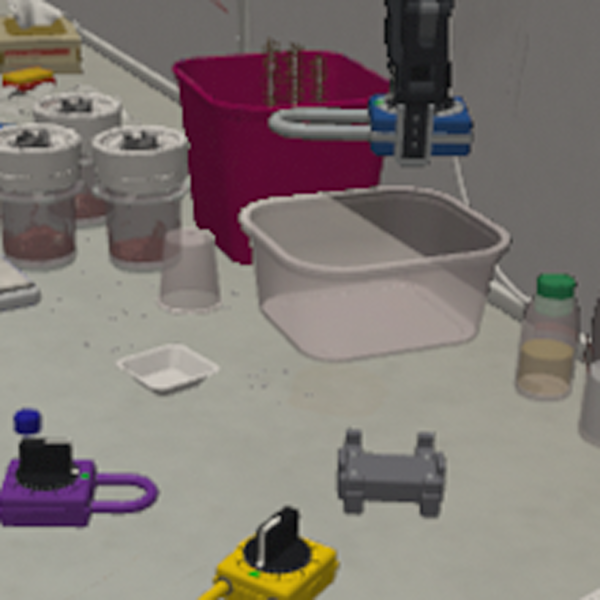

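The padlock is held level, shackle out and dial on the mark, and the cradle is empty. The boat and cap are undisturbed. Settle once, check and hand in.

>>> {"op": "step_arm", "data": {"moves": [[[0, 0, 0], [0, 0.2, 0.5], 0.4], [[0, 0, 0], [0, 0.2, 0.5], 0.4], [[0, 0, 0], [0, 0.2, 0.5], 0.4], [[0, 0, 0], [0, 0.2, 0.5], 0.4], [[0, 0, 0], [0, 0.2, 0.5], 0.4], [[0, 0, 0], [0, 0.2, 0.5], 0.4], [[0, 0, 0], [0, 0.2, 0.5], 0.4], [[0, 0, 0], [0, 0.2, 0.5], 0.4], [[0, 0, 0], [0, 0.2, 0.5], 0.4], [[0, 0, 0], [0, 0.2, 0.5], 0.4]]}}

```text
t: 22.37
tool_pos: [0.5981, 0.0157, 0.262]
tool_rot: [-0.86, 1.398, 0.866]
contact_force: [-0.1, 0.8, -4.6]
opening: 0.0545
```

```bash
python3 rel.py .5976 .016 .26 63.5;python3 - <<'E'
from h import *
import pickle
a=pickle.load(open("ims.pkl","rb"))["side"]["pixels"];im=cams.get_image("side")
d=cv2.absdiff(a,im["pixels"]).max(2)
for n,(u,v) in dict(dish=(385,362),boat=(281,215),timer=(450,310),pen=(303,375),cap=(230,234)).items(): print(n,np.percentile(d[v-10:v+10,u-15:u+15],95))
print(finder.tip_of("side","lock_middle")[:2])
print(ctrl.finish_job())
E
```

```text
t 22.37 pos [0.5981 0.0157 0.262 ] psi 63.5 F [-0.1  0.8 -4.6] M [-0.02 -0.03 -0.02] open 0.0545
shift cm [0.2  0.06 0.01] turn [ 0.  -0.1 -0.3]
dish 2.0
boat 2.0
timer 2.0
pen 2.0
cap 2.0
[{'at': [235.3, 260.1], 'conf': 0.92}, {'at': [322.4, 288.7], 'conf': 0.78}]
the job is handed in; nothing more can be done
None
```

The job is handed in at about 22.5 s: the blue padlock is open and held level, with its underside about 25 cm above the bench.

- **Dial:** I turned it back three clicks (108°) to the green mark, and the side picture showed the white line at the mark.
- **Shackle:** It came out 18.1 mm and stopped hard at about 21 N. The crown was then seen at (317.5, 243.2), against (317.5, 243.8) expected for fully out.
- **Lift:** I gripped the body across its width at 80 N. The last force reading was 4.6 N, which fits the padlock's weight, and the gripper's tilt was under 0.5°.
- **Bystanders:** The petri dish, weighing boat, timer, pen and blue cap were unchanged in the side camera image, and no reading came near the force limits.

**Mishaps and failed checks:**
- The first grip on the dial was too high, so I opened, went lower and gripped again before turning.
- The last network search for the padlock's middle found only the purple and yellow look-alikes. The lifted padlock is therefore confirmed by the earlier picture, the grip opening and the weight reading.

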